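# Set and clamp the drawer divider

## Task

Pull the drawer of the white unit all the way out to its stop. In it, push the divider's sliding leg out, cam lever still open, until the green stripe on its end plate is in line with the yellow mark clip, and hold it there for a moment; then squeeze the cam lever shut flat against the leg without letting the leg spring back or pushing the drawer in. Finish while holding: keep the leg and its shut lever firmly gripped with the stripe at the mark, and leave the bottles and the jar alone.

Things in the scene. Friction and masses are not known exactly. Their poses are not given: they have to be found in the camera images.
- unit_front (a point): White countertop drawer unit, grey top panel, fixed, 300 deep (x) x 360 wide (y) x 105 high mm. This point: middle of the lower edge of its front face, on the work surface; x points from the front to the back of the unit, y to the left seen from the robot, z up. Turned up to 0.25 rad from the world axes. All points below and the leg have its axes.
- drawer (a joint): How far the drawer is out, m: 0 shut, 0.16 at its stop; starts 0 to 0.03. It slides to the unit's -x with about 3 N of friction and carries the divider (sleeve, leg, lever, mark). Drawer front 356 wide x 78 high x 12 thick, top 89 mm above the surface; when shut its inner face is level with the unit's front face.
- drawer_handle (a point): Middle of the axis of the drawer's chrome bar handle, 76 mm above the surface: bar 10 mm in diameter, 130 mm long in y, axis 45 mm in front of the drawer front (40 mm of air behind the bar), on two 8 mm posts 58 mm either side of the middle. Free from above.
- drawer_floor (a point): Point on the drawer's floor (16 mm above the surface), mid-width, under the leg's axis: 80 mm from the drawer front's inner face and, at the stop, 80 mm from the unit's front face. Clear width 300 mm in y, side walls up to 76 mm. Here the leg's low aluminium sleeve (24 mm wide, top 46 mm above the surface) lies from y -150 to -30.
- leg: Sliding leg of the divider, along y. It slides to +y (out) by up to 95 mm; a spring of 3 to 4 N always pulls it back to its inner stop at -y, where it starts; friction 0.4 N. The cam does not lock it: not held, it slides back. Origin at surface height, on the leg's axis, in mid-thickness of the end plate.
- push_face (a point): Point on the -y face of the leg's white end plate, 6 mm to -y of the leg's origin, 68 mm above the surface: push here to slide the leg out. The plate is 12 mm thick in y, from x -55 to +28 of the leg, heights 30 to 85 mm.
- grip_bar (a point): On top of the aluminium grip bar behind the end plate, 84 mm above the surface, 38 mm to -y of the leg's origin. The bar is 66 mm long in y, x -13 to +5 of the leg, heights 50 to 84 mm; the lever shuts along its +x side. Bar and shut lever together span x -13 to +14 (27 mm across).
- leg_index (a point): Centre of the green stripe (83 x 12 mm, long in x) on top of the leg's end plate, 86 mm above the surface, at x -13.5, y 0 of the leg.
- lever (a joint): Angle of the cam lever, rad: 0 shut, flat along the grip bar; starts 0.38 to 0.5; up to 0.7. It stays where it is left (friction 0.05 Nm), has no spring, and rides on the leg. Pressing it to -x, towards the bar, shuts it.
- lever_tip (a point): Top of the free end of the cam lever: black with orange end, 8 mm thick, 78 mm from pivot to tip, heights 54 to 82 mm. It turns about an upright axis under an orange disc at x +10, y -2 of the leg; shut, it points to -y; open, its tip stands out to +x.
- mark (a point): Centre of the top of the yellow mark clip with thin black centre line, 21 x 12 x 5 mm, 86 mm above the surface, on a black ledge inside the drawer front, beside the end plate's path. It rides on the drawer and does not slide when touched. The leg is at the mark when leg_index has the same y (unit's axes). 40 to 80 mm to +y of the leg's start.
- shampoo: Black bottle, 56 mm in diameter, 160 mm high, upright; origin at the centre of its underside. Bystander.
- cleaner: Blue bottle with red cap, 64 mm in diameter, 150 mm high, upright; origin at the centre of its underside. Bystander.
- cream: Low blue jar with white lid, 72 mm in diameter, 50 mm high; origin at the centre of its underside. Bystander.

How it is judged:
By the outcome, as a careful person would: the job done as asked, in the order asked, and still so for the second after the job is handed in, while the arm keeps its last pose, push and grip.
It also fails if it takes over 50 s, if anything falls off the work surface, if the arm or the gripper's body presses on something with over 40 N, if the wrist force passes 120 N, or if a joint passes its speed limit or range.

## Robot

A 6-joint arm with a two-finger parallel gripper is mounted at the origin on the work surface. World frame = base frame: x ahead of the robot, y to its left, z up, the work surface at z = 0. Lengths are in m, angles in rad, forces in N, time in s.
With the tool pointing down it reaches from about 0.3 to 0.875 m from the base axis. Payload 4.2 kg.
Tool frame: the origin (TCP) lies on the centre line of the jaws, within the pads' length; the fingertips stand 22 mm ahead of it and the grasp point (between the pads) lies 3 mm ahead of it; x points along the fingers, y is the direction in which the jaws open and shut, and the axes are right-handed (so a half turn about x gives the same grasp; the last joint's range is limited). The gripper opens to 85 mm and grips with 20 to 120 N. Pads are 22 mm wide; open, the fingers measure 114 mm over their backs; the gripper's body (76 mm by 85 mm) begins 54 mm behind the grasp point. The pads swing forward as they close: fully open they stand 13 mm farther back than shut.
Start: joints at [1.099, 0.32, 1.565, -0, 1.257, -0.02], TCP at [0.251, 0.517, 0.225] pointing down, gripper open.
Joint ranges: [-3.11, 3.11], [-0.84, 2.01], [0.21, 2.61], [-1.34, 4.49], [0.05, 2.63], [-2.56, 2.56]. Speed limits (rad/s): [2.57, 2.57, 3.14, 3.14, 3.14, 3.14].

## Interface

Orientations are given as a unit quaternion [w, x, y, z].
In Python, from cell import ctrl, vision, hand_in gives the robot as it stands.
- The arm moves only by the tool carry_out, never from a script. Its arguments are lists of equal length, an entry for each row: "angular": the turn, a rotation vector about the tool's x, y, z in rad, a list of three; "travel": the shift along the tool's x, y, z in m, a list of three; "fingers": the closure, from 0 (fully open) to 1 (shut). A call has 1 to 5 rows; each row shifts and turns the commanded pose from where the row before left it, along the tool's axes as they then stand; what a row does not reach is not made up. A row lasts 1/12 s, in which the tool goes at most 41.7 mm and 7.16 degrees, less where a joint would pass 70% of its speed; a pose out of reach is approached as far as the arm can. A call with a gripper value outside its range is refused whole. The fingers move at their own pace and stop on an object; "force" is the grip in N (left out, the last holds). Time passes only in rows, so rows that do not move let the fingers close. It gives the time, the measured TCP pose, the force and the opening at its end, in the units of the state.
- ctrl.get_state(): the state, without advancing time (a new reading comes with each control period).
- vision.snapshot(name): name is "scene" or "top" or "wrist"; returns the picture (384x512x3 uint8, red, green, blue); there is no depth.
- vision.camera_model(name): a dict with "vfov" (degrees; the focal length in pixels is half the picture's height over the tangent of half this angle, whatever the lens; pixels are square), "cx", "cy" (the principal point, pixels), "dist" ([k1, k2, p1, p2, k3] as OpenCV has them; the pictures are not rectified), "R" (3x3) and "t" (3): a world point X has camera coordinates R X + t. Camera axes: x right, y down, z forward; pixel columns grow to the right and rows downward; lengths in m; the calibration is good to about 2 mm. A picture is of the moment at which its call begins: read the wrist's pose just before it. camera_model takes no time and is no camera call; for the wrist camera it gives the pose at the moment of the call.
- hand_in(): hands the job in, once; it reports no verdict.
The state is a dict: "clock": time; "q": joint angles; "qvel": joint speeds; "effort": joint torques, N m; "position": TCP position; "tool_rot": TCP orientation; "ft_force": force on the tool from outside, world axes, zero at the start; "wrist_torque": the same for the moment, N m; "width": finger opening in m.
Only numpy, scipy, OpenCV 4.12 (cv2) and the standard library are available. Lean on these libraries where they do the work, as an engineer would, in place of code of your own. Each camera call takes 0.05 s, during which the arm holds its last target. There are 200 camera calls.

## Working session

There is one attempt and no reset: what is moved stays moved. The work goes in short steps, Python scripts to look and compute and a tool call to move; the robot and the scene stay as the last step left them, time stands still between calls to the robot, and variables do not carry over. Pictures are saved under pics/ and viewed, about 8 in all and at most 12, crops included, and the job is handed in when it is done.

Besides the shell and the picture viewer there is one more tool, called after "Request:" in YAML: its name, and indented under it one key for each argument. carry_out: Moves the arm, as the interface text tells. Its arguments: {"type":"object","properties":{"angular":{"type":"array","items":{"type":"array","items":{"type":"number"}}},"travel":{"type":"array","items":{"type":"array","items":{"type":"number"}}},"fingers":{"type":"array","items":{"type":"number"}},"force":{"type":"number"}},"required":["angular","travel","fingers"]}

```bash
mkdir -p pics; ls; python3 - <<'E'
from cell import ctrl, vision
import cv2, numpy as np
s=ctrl.get_state()
print({k:np.round(v,4).tolist() for k,v in s.items()})
for n in("scene","top"):
    im=vision.snapshot(n); m=vision.camera_model(n)
    print(n,m)
    cv2.imwrite(f"pics/{n}0.png",cv2.resize(im[:,:,::-1],(800,600),interpolation=cv2.INTER_CUBIC))
    np.save(f"pics/{n}0.npy",im)
E
```

```text
pics
{'clock': 0.0, 'q': [1.099, 0.3203, 1.5657, 0.0, 1.2574, -0.02], 'qvel': [0.0012, 0.0002, -0.0013, 0.0, 0.0006, -0.0003], 'effort': [-0.0002, -41.5506, -23.416, -0.0, 0.0084, 0.0], 'position': [0.2508, 0.5169, 0.2244], 'tool_rot': [0.689, 0.1578, 0.6893, -0.159], 'ft_force': [0.4044, 0.714, -0.5236], 'wrist_torque': [0.0315, 0.0402, 0.0397], 'width': 0.0852}
scene {'vfov': 46.6311250720702, 'cx': 254.8978136325576, 'cy': 186.35235832548176, 'dist': array([-0.17273796,  0.        ,  0.        ,  0.        ,  0.        ]), 'R': array([[ 0.64350062,  0.765352  ,  0.01196949],
       [ 0.57729869, -0.47500037, -0.66415425],
       [-0.50262627,  0.43429364, -0.74749974]]), 't': array([-0.38263844, -0.31419571,  1.60826352])}
top {'vfov': 45.30884095807697, 'cx': 248.81087893407098, 'cy': 193.04072397151182, 'dist': array([-0.14349193,  0.        ,  0.        ,  0.        ,  0.        ]), 'R': array([[ 2.15993798e-02, -9.99748553e-01,  6.02481526e-03],
       [-9.73219989e-01, -2.24049467e-02, -2.28781273e-01],
       [ 2.28858733e-01, -9.21937036e-04, -9.73459208e-01]]), 't': array([-0.03471395,  0.61847757,  1.54194241])}
```

View pics/scene0.png

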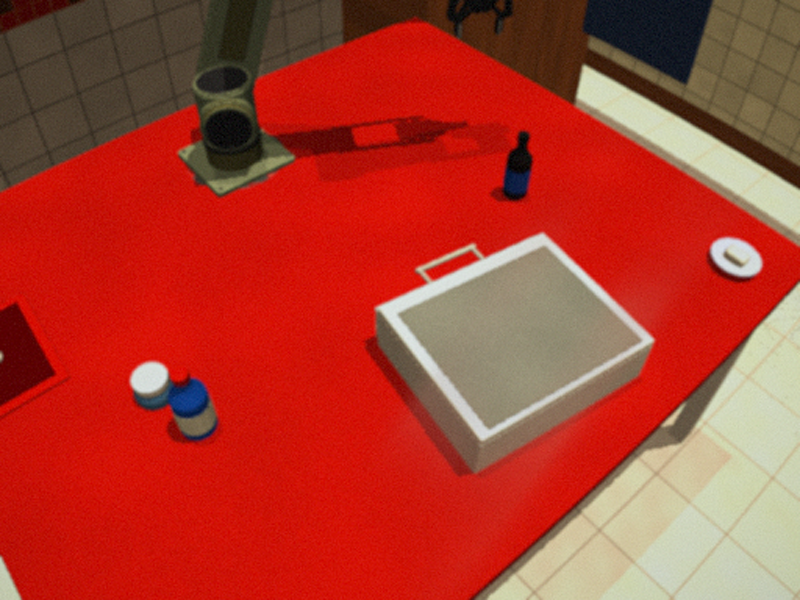

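View pics/top0.png

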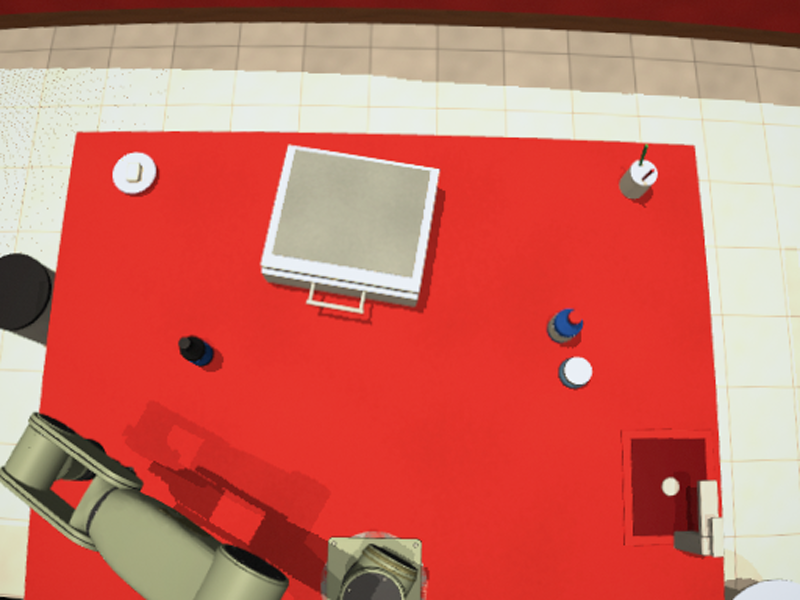

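The unit is ahead of the robot, slightly turned. In the top view the handle bar runs from about (308,303) to (363,312). The shampoo is at (197,350), with the cleaner and jar far to the right. Next I'll enlarge the handle and front.

```bash
cat > h.py <<'E'
import cv2, numpy as np
from scipy.spatial.transform import Rotation as Ro
from cell import ctrl, vision
def KD(m,h=384):
    f=h/2/np.tan(np.radians(m["vfov"])/2)
    return np.array([[f,0,m["cx"]],[0,f,m["cy"]],[0,0,1]]),np.array(m["dist"])
def px2w(m,uv,z):
    K,D=KD(m); p=cv2.undistortPoints(np.array(uv,float).reshape(-1,1,2),K,D).reshape(-1,2)
    R=np.array(m["R"]);t=np.array(m["t"]); c=-R.T@t
    d=np.c_[p,np.ones(len(p))]@R
    return c+d*((z-c[2])/d[:,2])[:,None]
def w2px(m,X):
    K,D=KD(m); return cv2.projectPoints(np.array(X,float).reshape(-1,1,3),np.array(m["R"]),np.array(m["t"]),K,D)[0].reshape(-1,2)
def crop(im,u0,v0,w,h,s,name):
    cv2.imwrite(name,cv2.resize(im[v0:v0+h,u0:u0+w,::-1],None,fx=s,fy=s,interpolation=cv2.INTER_CUBIC))
def tool():
    s=ctrl.get_state(); return np.array(s["position"]),Ro.from_quat(np.array(s["tool_rot"])[[1,2,3,0]]),s
E
python3 - <<'E'
from h import *
im=np.load("pics/top0.npy"); crop(im,160,85,130,120,6,"pics/c1.png")
m=vision.camera_model("top")
p=np.array([[290,146],[439,169],[263,268],[310,303],[362,311]])/1.5625
print(px2w(m,p[:3],.105),px2w(m,p[3:],.076))
E
```

```text
[[ 0.97951806  0.21795915  0.105     ]
 [ 0.92888027 -0.13018984  0.105     ]
 [ 0.68186257  0.26122167  0.105     ]] [[0.61088874 0.15545369 0.076     ]
 [0.59524637 0.03836178 0.076     ]]
```

View pics/c1.png

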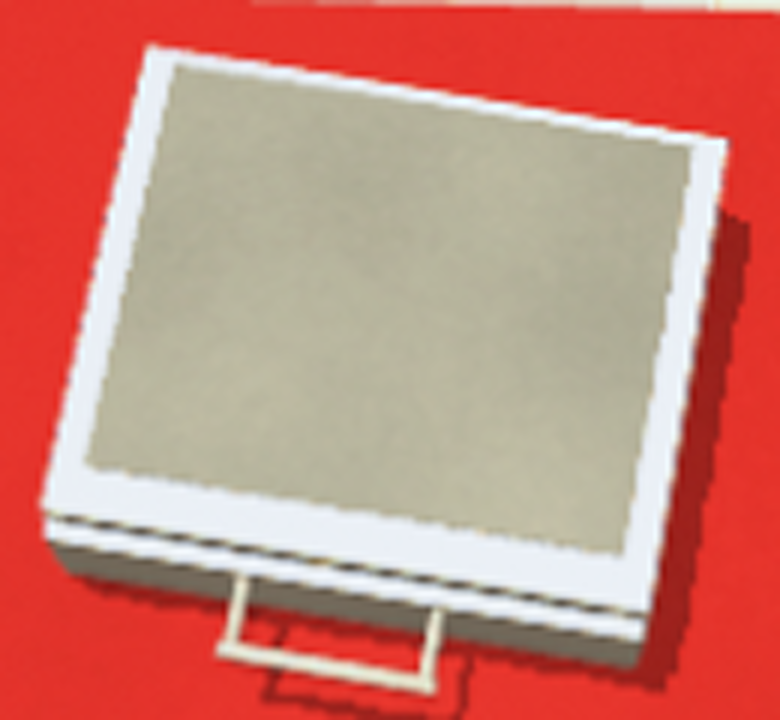

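The crop shows the top's corners at (148,46), (727,140), (42,510), (645,610) and the bar's axis from (220,650) to (434,688).

```bash
python3 - <<'E'
from h import *
m=vision.camera_model("top")
f=lambda P:np.array([160,85])+(np.array(P,float)+.5)/6-.5
C=px2w(m,f([[148,46],[727,140],[42,510],[645,610]]),.105)
H=px2w(m,f([[220,651],[434,688]]),.076)
D=px2w(m,f([[44,538],[643,640]]),.089)
L=np.array([[.3,.18],[.3,-.18],[0,.18],[0,-.18]])
# rigid fit
lc=L.mean(0);cc=C[:,:2].mean(0)
U,S,V=np.linalg.svd((L-lc).T@(C[:,:2]-cc));Rm=(U@V).T
th=np.arctan2(Rm[1,0],Rm[0,0]); t=cc-Rm@lc
print("unit",t,th,"res",C[:,:2]-(L@Rm.T+t))
loc=lambda P:(P[:,:2]-t)@Rm
print("handle local",loc(H),"front top edge local",loc(D),"len",np.linalg.norm(H[0]-H[1]))
hm=H.mean(0);print("handle",hm)
print("sham",px2w(m,np.array([[205,357]])/1.5625,0.0))
p,R,s=tool(); 
# desired: tool x down, tool y along unit x (jaws across the bar) either sign
for sg in(1,-1):
    x=np.array([0,0,-1.]);y=sg*np.array([np.cos(th),np.sin(th),0]);z=np.cross(x,y)
    Rd=Ro.from_matrix(np.c_[x,y,z]); print(sg,"rotvec tool",(R.inv()*Rd).as_rotvec(),"travel",R.inv().apply(np.array([hm[0],hm[1],.2])-p))
print(R.as_matrix())
E
```

```text
unit [0.66160254 0.09214432] -0.15116914395603342 res [[-1.07180350e-03 -1.70079522e-03]
 [-1.26152802e-03  1.55313510e-03]
 [ 4.13645104e-05 -2.31144322e-03]
 [ 2.29196701e-03  2.45910334e-03]]
handle local [[-0.05802754  0.0629799 ]
 [-0.0580948  -0.06411021]] front top edge local [[-0.01203549  0.17653401]
 [-0.01189467 -0.17904992]] len 0.12709013239486863
handle [0.60411841 0.10032928 0.076     ]
sham [[0.49384778 0.40354303 0.        ]]
1 rotvec tool [1.27017319e+00 9.52042213e-04 1.36756801e-03] travel [ 0.02478911 -0.22054067  0.4997114 ]
-1 rotvec tool [-1.87141877e+00 -1.48486156e-03  1.03369696e-03] travel [ 0.02478911 -0.22054067  0.4997114 ]
[[-7.17034531e-04  4.36577889e-01  8.99666178e-01]
 [-1.38155344e-03  8.99665119e-01 -4.36578476e-01]
 [-9.99998789e-01 -1.55597875e-03 -4.19352719e-05]]
```

Request:
carry_out:
  angular:
    - [0.116,0,0]
    - [0.116,0,0]
    - [0.116,0,0]
    - [0.116,0,0]
    - [0.116,0,0]
  travel:
    - [0,0,0]
    - [0,0,0]
    - [0,0,0]
    - [0,0,0]
    - [0,0,0]
  fingers: [0.45,0.45,0.45,0.45,0.45]
  force: 40

```text
clock: 0.52
position: [0.2509, 0.517, 0.2247]
tool_rot: [0.614, 0.35, 0.614, -0.351]
ft_force: [-0.5, 0.2, -0.7]
width: 0.0471
```

Request:
carry_out:
  angular:
    - [0.115,0,0]
    - [0.115,0,0]
    - [0.115,0,0]
    - [0.115,0,0]
    - [0.115,0,0]
  travel:
    - [0,0,0]
    - [0,0,0]
    - [0,0,0]
    - [0,0,0]
    - [0,0,0]
  fingers: [0.45,0.45,0.45,0.45,0.45]

```text
clock: 0.93
position: [0.2509, 0.517, 0.2247]
tool_rot: [-0.49, -0.51, -0.489, 0.511]
ft_force: [-0.4, -0.6, 0.6]
width: 0.0469
```

Request:
carry_out:
  angular:
    - [0.115,0,0]
  travel:
    - [0,0,0]
  fingers: [0.45]

```text
clock: 1.02
position: [0.2509, 0.517, 0.2247]
tool_rot: [-0.459, -0.537, -0.459, 0.538]
ft_force: [-0.2, -0.3, 0.2]
width: 0.0472
```

```bash
cat >> h.py <<'E'
import json,os
def U():
    return (np.array(j["t"]),j["th"]) if (j:=json.load(open("u.json"))) else None
def goto(lx,ly,z):  # travel in tool frame to unit-local xy, world z; and rotvec to aligned pose
    t,th=U(); c,s_=np.cos(th),np.sin(th)
    p,R,s=tool(); T=np.r_[t+np.array([c*lx-s_*ly,s_*lx+c*ly]),z]
    Rd=Ro.from_matrix(np.c_[[0,0,-1.],[c,s_,0],[s_,-c,0]])
    d=p[:2]-t; print("local",np.round([c*d[0]+s_*d[1],-s_*d[0]+c*d[1],p[2]],4),"F",np.round(s["ft_force"],1),"w",round(float(s["width"]),4),"t",round(float(s["clock"]),2))
    print("travel",np.round(R.inv().apply(T-p),4),"rot",np.round((R.inv()*Rd).as_rotvec(),4),"q",np.round(s["q"],2))
E
echo '{"t":[0.6616,0.0921],"th":-0.1512}'>u.json
python3 -c "
from h import *
goto(-.058,-.0005,.2)"
```

```text
local [-0.47    0.3582  0.2247] F [-0.2 -0.3  0.2] w 0.0472 t 1.02
travel [0.0249 0.414  0.3564] rot [-0.0055  0.001   0.0003] q [ 1.1   0.32  1.57 -0.    1.26  1.26]
```

Request:
carry_out:
  angular:
    - [0,0,0]
    - [0,0,0]
    - [0,0,0]
    - [0,0,0]
    - [0,0,0]
  travel:
    - [0,0.0296,0.0255]
    - [0,0.0296,0.0255]
    - [0,0.0296,0.0255]
    - [0,0.0296,0.0255]
    - [0,0.0296,0.0255]
  fingers: [0.45,0.45,0.45,0.45,0.45]

```text
clock: 1.43
position: [0.3787, 0.3674, 0.2249]
tool_rot: [-0.461, -0.536, -0.461, 0.536]
ft_force: [1.4, 0.2, -0.3]
width: 0.0471
```

Request:
carry_out:
  angular:
    - [0,0,0]
    - [0,0,0]
    - [0,0,0]
    - [0,0,0]
    - [0,0,0]
  travel:
    - [0,0.0296,0.0255]
    - [0,0.0296,0.0255]
    - [0,0.0296,0.0255]
    - [0,0.0296,0.0255]
    - [0,0.0296,0.0255]
  fingers: [0.45,0.45,0.45,0.45,0.45]

```text
clock: 1.85
position: [0.506, 0.2189, 0.2249]
tool_rot: [-0.461, -0.536, -0.461, 0.537]
ft_force: [0.4, 1.2, -0.9]
width: 0.0467
```

Request:
carry_out:
  angular:
    - [0,0,0]
    - [0,0,0]
    - [0,0,0]
    - [0,0,0]
    - [0,0,0]
  travel:
    - [0,0.0296,0.0255]
    - [0,0.0296,0.0255]
    - [0,0.0296,0.0255]
    - [0,0.0296,0.0255]
    - [0,0,0]
  fingers: [0.45,0.45,0.45,0.45,0.45]

```text
clock: 2.27
position: [0.6108, 0.0966, 0.2241]
tool_rot: [-0.461, -0.537, -0.458, 0.538]
ft_force: [-1.5, 0.8, 0.1]
width: 0.0471
```

```bash
python3 -c "
from h import *
goto(-.058,-.0005,.079)"
```

```text
local [-0.0508 -0.0032  0.2241] F [-1.5  0.8  0.1] w 0.0471 t 2.27
travel [ 0.1451 -0.0075 -0.0031] rot [-0.0052  0.0026 -0.0023] q [ 0.14  0.39  1.46 -0.    1.29  0.3 ]
```

Request:
carry_out:
  angular:
    - [-0.005,0,0]
    - [0,0,0]
    - [0,0,0]
    - [0,0,0]
    - [0,0,0]
  travel:
    - [0.02,-0.0075,-0.003]
    - [0.03,0,0]
    - [0.03,0,0]
    - [0.03,0,0]
    - [0.02,0,0]
  fingers: [0.45,0.45,0.45,0.45,0.45]

```text
clock: 2.68
position: [0.5979, 0.1062, 0.092]
tool_rot: [-0.461, -0.534, -0.463, 0.536]
ft_force: [-0.9, -0.2, 0.3]
width: 0.0467
```

Request:
carry_out:
  angular:
    - [0,0,0]
    - [0,0,0]
    - [0,0,0]
    - [0,0,0]
    - [0,0,0]
  travel:
    - [0.015,0,0]
    - [0,0,0]
    - [0,0,0]
    - [0,0,0]
    - [0,0,0]
  fingers: [0.45,0.9,0.9,0.9,0.9]

```text
clock: 3.1
position: [0.601, 0.1064, 0.0817]
tool_rot: [0.463, 0.536, 0.462, -0.534]
ft_force: [0.6, 1.2, 0.6]
width: 0.0088
```

Request:
carry_out:
  angular:
    - [0,0,0]
    - [0,0,0]
    - [0,0,0]
  travel:
    - [0,0,0]
    - [0,0,0]
    - [0,-0.005,0]
  fingers: [0.9,0.9,0.9]

```text
clock: 3.35
position: [0.5961, 0.1069, 0.081]
tool_rot: [0.463, 0.536, 0.462, -0.534]
ft_force: [-0.4, 1.0, 0.6]
width: 0.0087
```

```bash
python3 -c "
from h import *
goto(-.217,-.0005,.079)"
```

```text
local [-0.0669  0.0048  0.081 ] F [-0.4  1.   0.6] w 0.0087 t 3.35
travel [ 0.0016 -0.1501  0.0045] rot [ 0.0049 -0.0007 -0.0024] q [ 0.16  0.49  1.69 -0.    0.96  0.3 ]
```

Request:
carry_out:
  angular:
    - [0,0,0]
    - [0,0,0]
    - [0,0,0]
  travel:
    - [0,0,0]
    - [0,0,0]
    - [0,0,0]
  fingers: [1,1,1]

```text
clock: 3.6
position: [0.5951, 0.1069, 0.0804]
tool_rot: [0.462, 0.535, 0.462, -0.535]
ft_force: [-0.4, 0.3, -0.0]
width: -0.0002
```

```bash
python3 - <<'E'
from h import *
goto(-.217,-.0005,.079)
m=vision.camera_model("wrist"); im=vision.snapshot("wrist")
cv2.imwrite("pics/w1.png",im[:,:,::-1])
E
```

```text
local [-0.068   0.0046  0.0804] F [-0.4  0.3 -0. ] w -0.0002 t 3.6
travel [ 0.0013 -0.149   0.0043] rot [ 0.0053 -0.0002 -0.0002] q [0.16 0.49 1.69 0.   0.96 0.3 ]
```

View pics/w1.png

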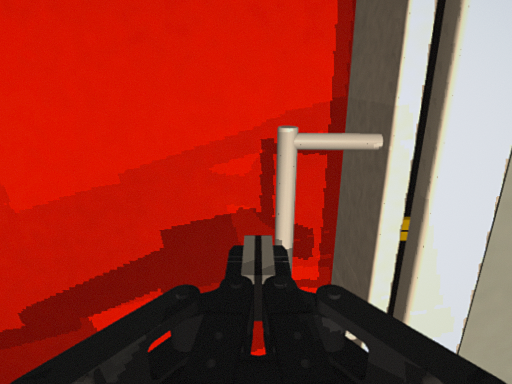

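The shut fingers at (258,240) stand just on the robot's side of the bar, whose axis is at u≈287, end at v≈128. The grasp missed. The yellow clip shows through the drawer gap at (405,229).

```bash
python3 - <<'E'
from h import *
m=vision.camera_model("wrist")
P=px2w(m,[[288,128],[286,235],[301,142],[381,142]],.076)
P=np.vstack([P,px2w(m,[[405,229]],.086)])
t,th=U();c,s=np.cos(th),np.sin(th)
print(np.round((P[:,:2]-t)@np.array([[c,-s],[s,c]]),4))
p,R,st=tool()
print("tcp px",w2px(m,[p+R.apply([.022,0,0]),p+R.apply([.003,0,0]),p]))
print(m["t"],-np.array(m["R"]).T@m["t"],np.round(m["R"],3))
E
```

```text
[[-0.0542  0.0657]
 [-0.0531  0.0084]
 [-0.0476  0.0589]
 [-0.0083  0.0592]
 [ 0.0057  0.0171]]
tcp px [[258.5429242  226.94119352]
 [258.57496193 242.23709513]
 [258.58063696 244.95044688]]
[-0.57293849  0.18647369  0.30563876] [0.60672675 0.18815695 0.23005569] [[ 0.99  -0.144 -0.001]
 [-0.136 -0.939  0.317]
 [-0.047 -0.313 -0.948]]
```

```bash
python3 - <<'E'
from h import *
m=vision.camera_model("wrist");p,R,st=tool()
for x in(.022,.012,.003,-.008):
  print(x,w2px(m,[p+R.apply([x,0,-.011]),p+R.apply([x,0,.011])]).round(1).tolist(), w2px(m,[p+R.apply([x,.0085,-.011])]).round(1).tolist())
b=px2w(m,[[286,235]],.076)[0]; print("bar dx,tool:",R.inv().apply(b-p))
im=vision.snapshot("wrist"); crop(im,180,110,160,150,5,"pics/c2.png")
E
```

```text
0.022 [[258.6, 209.9], [258.5, 243.4]] [[273.1, 209.9]]
0.012 [[258.6, 216.8], [258.5, 251.8]] [[273.9, 216.8]]
0.003 [[258.6, 223.7], [258.5, 260.1]] [[274.7, 223.7]]
-0.008 [[258.6, 233.1], [258.6, 271.4]] [[275.8, 233.1]]
bar dx,tool: [ 0.00432106  0.01479756 -0.00369067]
```

View pics/c2.png

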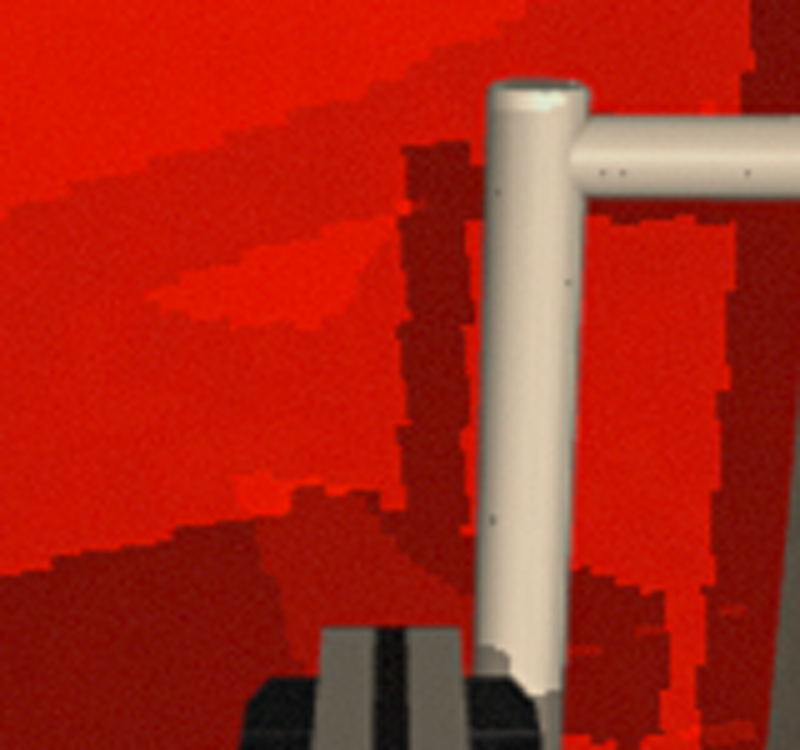

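The pads' visible tip (v≈235) suggests that the real fingertips are higher than I assumed and passed over the bar. I'll rise, open, shift 15 mm towards the unit and go about 20 mm lower, which is safe above the table either way.

Request:
carry_out:
  angular:
    - [0,0,0]
    - [0,0,0]
    - [0,0,0]
    - [0,0,0]
    - [0,0,0]
  travel:
    - [-0.03,0,0]
    - [0,0,0]
    - [0,0.015,0.004]
    - [0,0,0]
    - [0.02,0,0]
  fingers: [1,0.45,0.45,0.45,0.45]

```text
clock: 4.12
position: [0.6126, 0.101, 0.0935]
tool_rot: [0.464, 0.538, 0.46, -0.533]
ft_force: [-0.0, 0.4, 0.7]
width: 0.0462
```

Request:
carry_out:
  angular:
    - [0,0,0]
    - [0,0,0]
    - [0,0,0]
  travel:
    - [0.02,0,0]
    - [0.01,0,0]
    - [0,0,0]
  fingers: [0.45,0.45,0.45]

```text
clock: 4.37
position: [0.6071, 0.1005, 0.0573]
tool_rot: [-0.461, -0.533, -0.463, 0.537]
ft_force: [-0.4, -0.8, -0.7]
width: 0.047
```

Request:
carry_out:
  angular:
    - [0,0,0]
    - [0,0,0]
    - [0,0,0]
    - [0,0,0]
    - [0,0,0]
  travel:
    - [0,0,0]
    - [0,0,0]
    - [0,0,0]
    - [0,0,0]
    - [0,0,0]
  fingers: [1,1,1,1,1]

```text
clock: 4.78
position: [0.609, 0.1011, 0.0614]
tool_rot: [0.462, 0.535, 0.462, -0.535]
ft_force: [-3.9, 1.1, 5.9]
width: 0.0078
```

```bash
python3 - <<'E'
from h import *
goto(-.217,-.0005,.06)
E
```

```text
local [-0.0534  0.0009  0.0614] F [-3.9  1.1  5.9] w 0.0078 t 4.78
travel [ 0.0014 -0.1636  0.0006] rot [ 0.0049 -0.0007  0.0002] q [0.15 0.52 1.68 0.   0.94 0.29]
```

```bash
python3 - <<'E'
from h import *
im=vision.snapshot("wrist"); a=cv2.resize(im[90:290,160:360],(600,600),interpolation=cv2.INTER_CUBIC)
cv2.imwrite("pics/c3.png",a[:,:,::-1])
E
```

```text
(no output)
```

View pics/c3.png

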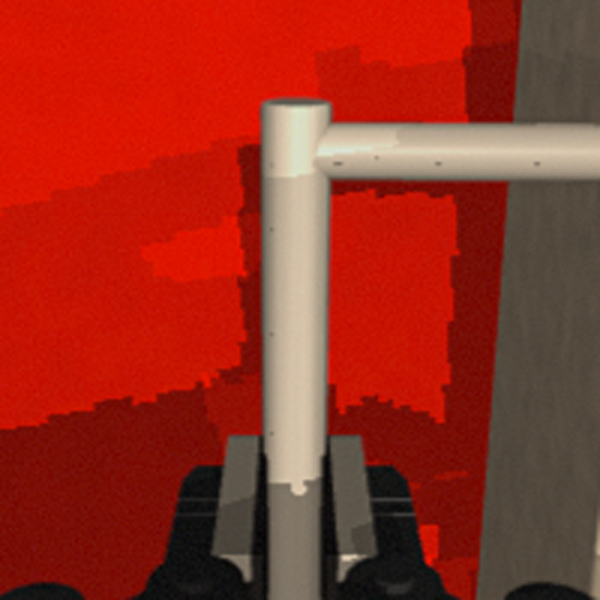

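Now the bar is clamped between the pads. I'll pull.

Request:
carry_out:
  angular:
    - [0,0,0]
    - [0,0,0]
    - [0,0,0]
    - [0,0,0]
    - [0,0,0]
  travel:
    - [0,-0.01,0]
    - [0,-0.02,0]
    - [0,-0.02,0]
    - [0,-0.02,0]
    - [0,-0.02,0]
  fingers: [1,1,1,1,1]
  force: 60

```text
clock: 5.25
position: [0.5224, 0.1142, 0.0615]
tool_rot: [0.464, 0.538, 0.461, -0.533]
ft_force: [3.9, 1.3, 1.4]
width: 0.0072
```

Request:
carry_out:
  angular:
    - [0,0,0]
    - [0,0,0]
    - [0,0,0]
    - [0,0,0]
    - [0,0,0]
  travel:
    - [0,-0.02,0]
    - [0,-0.02,0]
    - [0,-0.015,0]
    - [0,-0.005,0]
    - [0,0,0]
  fingers: [1,1,1,1,1]

```text
clock: 5.67
position: [0.4604, 0.1236, 0.0614]
tool_rot: [0.462, 0.536, 0.462, -0.534]
ft_force: [-2.3, 3.3, 7.9]
width: 0.0076
```

Request:
carry_out:
  angular:
    - [0,0,0]
    - [0,0,0]
    - [0,0,0]
    - [0,0,0]
  travel:
    - [0,-0.004,0]
    - [0,-0.004,0]
    - [0,-0.003,0]
    - [0,0,0]
  fingers: [1,1,1,1]

```text
clock: 6.0
position: [0.4518, 0.1249, 0.0614]
tool_rot: [0.463, 0.537, 0.461, -0.534]
ft_force: [0.7, 2.1, 7.5]
width: 0.0071
```

```bash
python3 - <<'E'
from h import *
goto(-.217,-.0005,.06)
E
```

```text
local [-0.2123  0.0008  0.0614] F [0.7 2.1 7.5] w 0.0071 t 6.0
travel [ 0.0014 -0.0047  0.0013] rot [ 0.0048 -0.0025 -0.0044] q [0.24 0.33 2.03 0.   0.77 0.39]
```

Request:
carry_out:
  angular:
    - [0,0,0]
    - [0,0,0]
    - [0,0,0]
    - [0,0,0]
  travel:
    - [0,-0.003,0]
    - [0,-0.003,0]
    - [0,0,0]
    - [0,0,0]
  fingers: [1,1,1,1]

```text
clock: 6.33
position: [0.4508, 0.1251, 0.0615]
tool_rot: [0.466, 0.539, 0.459, -0.531]
ft_force: [13.1, -3.0, -1.9]
width: 0.0071
```

```bash
python3 - <<'E'
from h import *
goto(-.217,-.0005,.06)
E
```

```text
local [-0.2134  0.0009  0.0615] F [13.1 -3.  -1.9] w 0.0071 t 6.33
travel [ 0.0015 -0.0037  0.0014] rot [ 0.0065 -0.003  -0.0142] q [ 0.25  0.33  2.04 -0.    0.76  0.4 ]
```

Request:
carry_out:
  angular:
    - [0,0,0]
    - [0,0,0]
    - [0,0,0]
    - [0,0,0]
    - [0,0,0]
  travel:
    - [0,0.003,0]
    - [0,0,0]
    - [0,0,0]
    - [0,0,0]
    - [-0.03,0,0]
  fingers: [1,0.5,0.45,0.45,0.45]

```text
clock: 6.75
position: [0.4421, 0.1233, 0.0858]
tool_rot: [-0.46, -0.531, -0.464, 0.539]
ft_force: [0.0, -0.5, 0.0]
width: 0.0469
```

Request:
carry_out:
  angular:
    - [0.005,0,0]
    - [0,0,0]
    - [0,0,0]
    - [0,0,0]
    - [0,0,0]
  travel:
    - [-0.04,0,0]
    - [-0.04,0,0]
    - [-0.04,0,0]
    - [0,0.03,0.02]
    - [0,0.03,0.02]
  fingers: [0.45,0.45,0.2,0,0]

```text
clock: 7.17
position: [0.5008, 0.0764, 0.213]
tool_rot: [0.463, 0.537, 0.461, -0.534]
ft_force: [0.6, 0.4, -1.0]
width: 0.0808
```

Request:
carry_out:
  angular:
    - [0,0,0]
    - [0,0,0]
    - [0,0,0]
    - [0,0,0]
    - [0,0,0]
  travel:
    - [0,0.03,0.02]
    - [0,0.03,0.02]
    - [0,0.015,0.02]
    - [0,0,0]
    - [0,0,0]
  fingers: [0,0,0,0,0]

```text
clock: 7.58
position: [0.5648, 0.0045, 0.2089]
tool_rot: [-0.459, -0.536, -0.461, 0.538]
ft_force: [-1.0, 1.6, -0.4]
width: 0.0853
```

```bash
python3 - <<'E'
from h import *
goto(-.08,-.05,.2)
m=vision.camera_model("wrist"); im=vision.snapshot("wrist")
import pickle; pickle.dump(m,open("pics/w2.pkl","wb")); np.save("pics/w2.npy",im)
cv2.imwrite("pics/w2.png",cv2.resize(im,(800,600),interpolation=cv2.INTER_CUBIC)[:,:,::-1])
E
```

```text
local [-0.0825 -0.1011  0.2089] F [-1.   1.6 -0.4] w 0.0853 t 7.58
travel [ 0.0089  0.0024 -0.0511] rot [-0.0019  0.0002  0.0033] q [-0.01  0.32  1.61  0.    1.22  0.14]
```

View pics/w2.png

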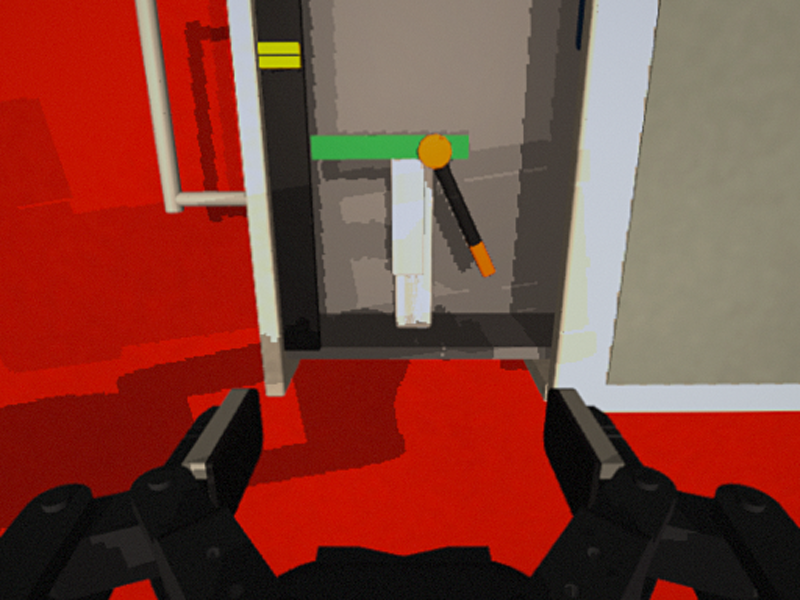

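The drawer is open. In this 800×600 picture, the mark is centred at (280,55), the stripe spans (311,136)–(468,159) with its centre at (390,147), the bar's top runs u 392–424 and v 159–274, and the lever tip is at (489,272).

```bash
python3 - <<'E'
from h import *
import pickle; m=pickle.load(open("pics/w2.pkl","rb"))
t,th=U();c,s=np.cos(th),np.sin(th)
f=lambda P:(np.array(P,float)+.5)/1.5625-.5
loc=lambda P:np.round((P[:,:2]-t)@np.array([[c,-s],[s,c]]),4)
print("stripe L,R",loc(px2w(m,f([[311.5,147.5],[468,147]]),.086)))
print("mark",loc(px2w(m,f([[258.5,55],[301,55]]),.086)))
print("bar near plate, end",loc(px2w(m,f([[392,160],[423,160],[393,274],[424,274]]),.084)))
print("lever tip, disc",loc(px2w(m,f([[489,272],[434,152]]),.082)))
p,R,st=tool(); print("tcp px800",1.5625*w2px(m,[p+R.apply([x,sg*.0425,z]) for x in(-.02,.009,.022) for z in(-.011,.011) for sg in(-1,1)]).round(1))
E
```

```text
stripe L,R [[-0.132  -0.0287]
 [-0.0491 -0.0285]]
mark [[-0.1563  0.0164]
 [-0.1348  0.0163]]
bar near plate, end [[-0.0894 -0.0353]
 [-0.0728 -0.0353]
 [-0.0893 -0.0991]
 [-0.0714 -0.099 ]]
lever tip, disc [[-0.0336 -0.0984]
 [-0.0668 -0.0312]]
tcp px800 [[257.5     380.3125 ]
 [546.875   380.46875]
 [264.375   443.90625]
 [540.15625 444.0625 ]
 [280.625   340.15625]
 [524.21875 340.3125 ]
 [285.46875 395.625  ]
 [519.375   395.9375 ]
 [288.90625 325.9375 ]
 [516.25    326.09375]
 [293.125   378.59375]
 [512.03125 378.75   ]]
```

Request:
carry_out:
  angular:
    - [0,0,0]
    - [0,0,0]
    - [0,0,0]
    - [0,0,0]
    - [0,0,0]
  travel:
    - [0,0.0055,-0.0245]
    - [0,0,-0.024]
    - [0.035,0,0]
    - [0.035,0,0]
    - [0.015,0,0]
  fingers: [0.15,0.15,0.15,0.15,0.15]

```text
clock: 8.05
position: [0.5743, 0.0542, 0.1214]
tool_rot: [-0.46, -0.534, -0.463, 0.538]
ft_force: [-1.0, -0.2, -0.4]
width: 0.0723
```

Request:
carry_out:
  angular:
    - [0,0,0]
    - [0,0,0]
    - [0,0,0]
  travel:
    - [0.015,0,0]
    - [0,0,0]
    - [0,0,0]
  fingers: [0.15,0.15,0.15]

```text
clock: 8.3
position: [0.5769, 0.0535, 0.1099]
tool_rot: [-0.461, -0.535, -0.462, 0.537]
ft_force: [0.1, -0.8, 0.4]
width: 0.0724
```

```bash
python3 - <<'E'
from h import *
import pickle
goto(-.0773,-.0526,.044)
m=vision.camera_model("wrist"); im=vision.snapshot("wrist")
pickle.dump(m,open("pics/w3.pkl","wb"))
cv2.imwrite("pics/w3.png",cv2.resize(im,(800,600),interpolation=cv2.INTER_CUBIC)[:,:,::-1])
E
```

```text
local [-0.0779 -0.0509  0.1099] F [ 0.1 -0.8  0.4] w 0.0724 t 8.3
travel [0.0659 0.0008 0.0017] rot [0.0016 0.0003 0.0023] q [0.07 0.42 1.72 0.   1.   0.22]
```

View pics/w3.png

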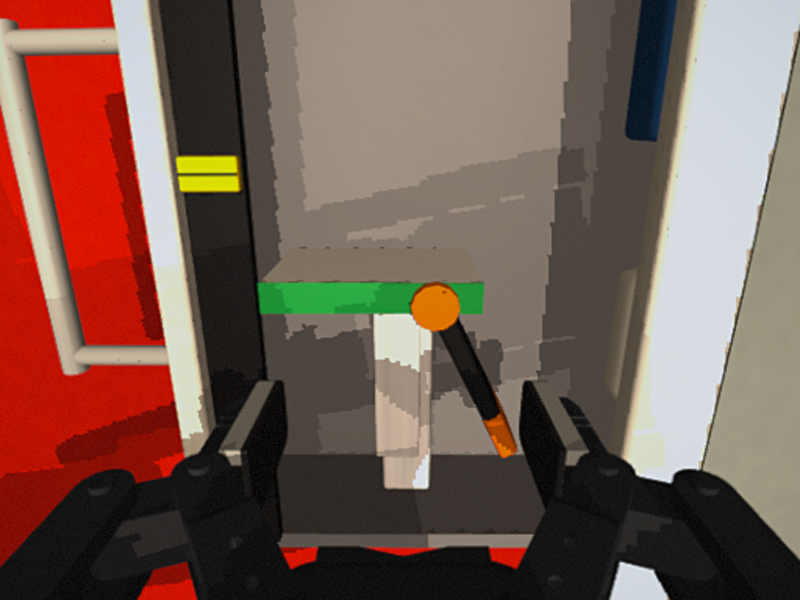

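The stripe is at v≈297, the mark's line at (208,174). The pads straddle the bar, with inner edges at u≈285 and 523, v≈383, and the lever tip (508,452) lies just inside the right pad. The apparent spacing of the pads gives the real tip height.

```bash
python3 - <<'E'
from h import *
import pickle; m=pickle.load(open("pics/w3.pkl","rb"))
t,th=U();c,s=np.cos(th),np.sin(th)
f=lambda P:(np.array(P,float)+.5)/1.5625-.5
loc=lambda P:np.round((P[:,:2]-t)@np.array([[c,-s],[s,c]]),4)
for z in(.088,.10,.11,.12,.13,.14):
    P=loc(px2w(m,f([[286,383],[523,383],[268,383],[540,383]]),z)); print(z,P.tolist(),"w",P[1,0]-P[0,0])
print("stripe",loc(px2w(m,f([[259,298],[484,298]]),.086)),"mark",loc(px2w(m,f([[177,174],[240,174]]),.086)))
print("bar",loc(px2w(m,f([[375,315],[431,315],[376,455],[430,455]]),.084)),"tip",loc(px2w(m,f([[507,452]]),.082)))
print("ledge edge",loc(px2w(m,f([[246,170],[262,330]]),.081)))
E
```

```text
0.088 [[-0.1241, -0.0632], [-0.0317, -0.0627], [-0.1311, -0.0632], [-0.025, -0.0627]] w 0.09240000000000001
0.1 [[-0.1208, -0.0566], [-0.0349, -0.0562], [-0.1274, -0.0566], [-0.0287, -0.0561]] w 0.0859
0.11 [[-0.1182, -0.0511], [-0.0376, -0.0507], [-0.1243, -0.0511], [-0.0318, -0.0507]] w 0.0806
0.12 [[-0.1155, -0.0456], [-0.0403, -0.0452], [-0.1212, -0.0456], [-0.0349, -0.0452]] w 0.0752
0.13 [[-0.1128, -0.0401], [-0.043, -0.0397], [-0.1181, -0.0401], [-0.038, -0.0397]] w 0.0698
0.14 [[-0.1101, -0.0346], [-0.0457, -0.0343], [-0.115, -0.0346], [-0.0411, -0.0342]] w 0.06440000000000001
stripe [[-0.1321 -0.0288]
 [-0.0485 -0.0285]] mark [[-0.1565  0.0163]
 [-0.1347  0.0162]]
bar [[-0.0891 -0.0362]
 [-0.0679 -0.0361]
 [-0.0897 -0.0993]
 [-0.0669 -0.0991]] tip [[-0.0341 -0.099 ]]
ledge edge [[-0.134   0.0172]
 [-0.1336 -0.0438]]
```

Request:
carry_out:
  angular:
    - [0,0,0]
    - [0,0,0]
    - [0,0,0]
    - [0,0,0]
    - [0,0,0]
  travel:
    - [0.02,0.0005,0.001]
    - [0.02,0,0]
    - [0.013,0,0]
    - [0.01,0,0]
    - [0,0,0]
  fingers: [0.15,0.15,0.15,0.15,0.15]
  force: 40

```text
clock: 8.77
position: [0.5779, 0.0517, 0.0465]
tool_rot: [-0.461, -0.536, -0.461, 0.537]
ft_force: [-0.6, 0.3, -1.0]
width: 0.0723
```

```bash
python3 - <<'E'
from h import *
goto(-.0773,-.0526,.047)
E
```

```text
local [-0.0767 -0.0526  0.0465] F [-0.6  0.3 -1. ] w 0.0723 t 8.77
travel [-0.0005 -0.0006  0.    ] rot [0.0004 0.0002 0.0017] q [0.07 0.49 1.79 0.   0.86 0.22]
```

Request:
carry_out:
  angular:
    - [0,0,0]
    - [0,0,0]
    - [0,0,0]
    - [0,0,0]
    - [0,0,0]
  travel:
    - [0,0,-0.005]
    - [0,0,-0.005]
    - [0,0,-0.006]
    - [0,0,-0.006]
    - [0,0,-0.006]
  fingers: [0.15,0.15,0.15,0.15,0.15]

```text
clock: 9.18
position: [0.5836, 0.0796, 0.0483]
tool_rot: [0.461, 0.537, 0.46, -0.536]
ft_force: [0.0, -3.5, 3.3]
width: 0.0732
```

Request:
carry_out:
  angular:
    - [0,0,0]
    - [0,0,0]
    - [0,0,0]
    - [0,0,0]
    - [0,0,0]
  travel:
    - [0,0,-0.006]
    - [0,0,-0.006]
    - [0,0,-0.006]
    - [0,0,0]
    - [0,0,0]
  fingers: [0.15,0.15,0.15,0.15,0.15]

```text
clock: 9.6
position: [0.5856, 0.0975, 0.0472]
tool_rot: [0.461, 0.536, 0.461, -0.536]
ft_force: [0.7, -3.4, 2.1]
width: 0.0729
```

```bash
python3 - <<'E'
from h import *
import pickle
goto(-.0773,-.0006,.047)
m=vision.camera_model("wrist"); im=vision.snapshot("wrist")
pickle.dump(m,open("pics/w4.pkl","wb"))
cv2.imwrite("pics/w4.png",cv2.resize(im,(800,600),interpolation=cv2.INTER_CUBIC)[:,:,::-1])
E
```

```text
local [-0.0759 -0.0061  0.0472] F [ 0.7 -3.4  2.1] w 0.0729 t 9.6
travel [ 0.0002 -0.0014 -0.0055] rot [ 0.0008 -0.0003 -0.0002] q [0.15 0.51 1.75 0.   0.88 0.3 ]
```

View pics/w4.png

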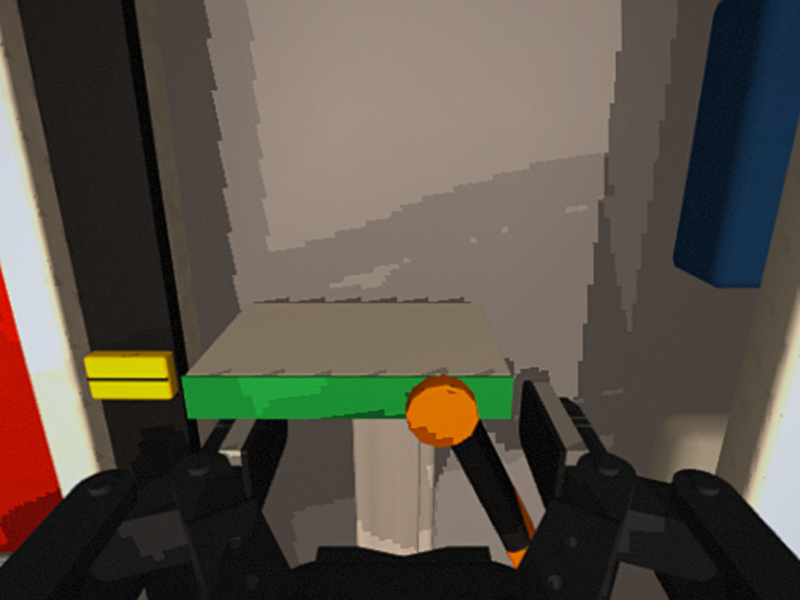

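The leg moved with the left pad at its plate. The stripe (v 376–418, centre 397, u 185–513) is still just short of the mark's line (v≈380, u 86–178).

```bash
python3 - <<'E'
from h import *
import pickle; m=pickle.load(open("pics/w4.pkl","rb"))
t,th=U();c,s=np.cos(th),np.sin(th)
f=lambda P:(np.array(P,float)+.5)/1.5625-.5
loc=lambda P:np.round((P[:,:2]-t)@np.array([[c,-s],[s,c]]),4)
print("stripe",loc(px2w(m,f([[185,376.5],[187,418],[512,376.5],[512,418]]),.086)),"mark",loc(px2w(m,f([[87,379.5],[174,381]]),.086)))
print("mark edges",loc(px2w(m,f([[86,352],[172,351],[92,399],[178,398.5]]),.086)))
E
```

```text
stripe [[-0.1312  0.0167]
 [-0.1324  0.0047]
 [-0.049   0.017 ]
 [-0.0481  0.005 ]] mark [[-0.1565  0.0157]
 [-0.1342  0.0154]]
mark edges [[-0.1552  0.0234]
 [-0.1335  0.0238]
 [-0.1564  0.0101]
 [-0.1339  0.0104]]
```

Request:
carry_out:
  angular:
    - [0,0,0]
    - [0,0,0]
    - [0,0,0]
    - [0,0,0]
    - [0,0,0]
  travel:
    - [0,-0.001,-0.003]
    - [0,0,-0.002]
    - [0,0,0]
    - [0,0,0]
    - [0,0,0]
  fingers: [0.15,0.15,0.15,0.15,0.15]

```text
clock: 10.07
position: [0.5854, 0.1019, 0.047]
tool_rot: [0.461, 0.536, 0.461, -0.536]
ft_force: [1.0, -3.8, 0.4]
width: 0.0725
```

```bash
python3 - <<'E'
from h import *
import pickle
goto(-.0773,-.0011,.047)
m=vision.camera_model("wrist"); im=vision.snapshot("wrist")
pickle.dump(m,open("pics/w5.pkl","wb"))
cv2.imwrite("pics/w5.png",cv2.resize(im[190:320,30:350],None,fx=2.5,fy=2.5,interpolation=cv2.INTER_CUBIC)[:,:,::-1])
E
```

```text
local [-0.0769 -0.0018  0.047 ] F [ 1.  -3.8  0.4] w 0.0725 t 10.07
travel [ 0.     -0.0004 -0.0007] rot [-0.0001 -0.0001  0.    ] q [0.15 0.51 1.75 0.   0.88 0.3 ]
```

View pics/w5.png

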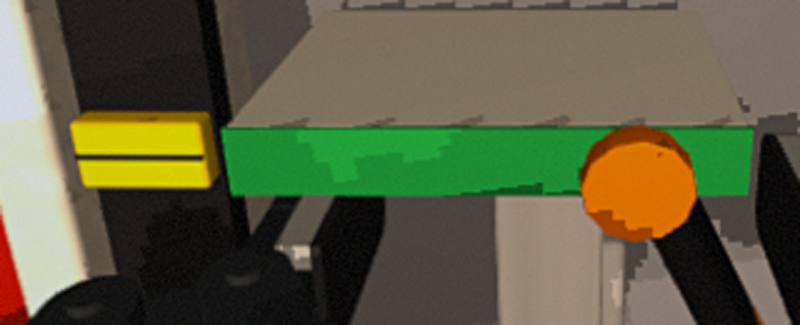

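Mark line at v≈157.5 (u 78–203), near edge 187. The stripe spans v 128–195, so it is about 1 mm short.

```bash
python3 - <<'E'
from h import *
import pickle; m=pickle.load(open("pics/w5.pkl","rb"))
t,th=U();c,s=np.cos(th),np.sin(th)
f=lambda P:(np.array(P,float)+.5)/2.5-.5+np.array([30,190])
loc=lambda P:np.round((P[:,:2]-t)@np.array([[c,-s],[s,c]]),4)
print("stripe",loc(px2w(m,f([[223,128],[231,195],[752,127],[750,194]]),.086)),"mark line",loc(px2w(m,f([[78,157],[203,158]]),.086)))
print("mark edges",loc(px2w(m,f([[84,187.5],[212,188]]),.086)),loc(px2w(m,f([[74,125],[208,126]]),.086)))
E
```

```text
stripe [[-0.1318  0.0212]
 [-0.1322  0.009 ]
 [-0.0488  0.0216]
 [-0.0482  0.0095]] mark line [[-0.156   0.0158]
 [-0.1358  0.0158]]
mark edges [[-0.1562  0.0102]
 [-0.1351  0.0103]] [[-0.1555  0.0216]
 [-0.1341  0.0215]]
```

Request:
carry_out:
  angular:
    - [0,0,0]
    - [0,0,0]
    - [0,0,0]
    - [0,0,0]
    - [0,0,0]
  travel:
    - [0,-0.0005,-0.0008]
    - [0,0,0]
    - [0,0,0]
    - [0,0,0]
    - [0,0,0]
  fingers: [0.15,0.15,0.15,0.15,0.15]

```text
clock: 10.53
position: [0.5848, 0.1028, 0.047]
tool_rot: [-0.461, -0.536, -0.461, 0.536]
ft_force: [1.8, -4.3, -0.6]
width: 0.0725
```

Request:
carry_out:
  angular:
    - [0,0,0]
    - [0,0,0]
    - [0,0,0]
    - [0,0,0]
    - [0,0,0]
  travel:
    - [0,0,0]
    - [0,0,0]
    - [0,0,0]
    - [0,0,0]
    - [0,0,0]
  fingers: [0.15,0.15,0.15,0.15,0.15]

```text
clock: 10.95
position: [0.5848, 0.1029, 0.0471]
tool_rot: [-0.461, -0.536, -0.461, 0.536]
ft_force: [1.2, -4.8, -2.3]
width: 0.0721
```

Request:
carry_out:
  angular:
    - [0,0,0]
    - [0,0,0]
    - [0,0,0]
    - [0,0,0]
    - [0,0,0]
  travel:
    - [0,0,0]
    - [0,0,0]
    - [0,0,0]
    - [0,0,0]
    - [0,0,0]
  fingers: [0.15,0.15,0.15,0.15,0.15]

```text
clock: 11.37
position: [0.5847, 0.1029, 0.0471]
tool_rot: [-0.461, -0.536, -0.461, 0.536]
ft_force: [0.9, -3.8, -2.8]
width: 0.0725
```

Request:
carry_out:
  angular:
    - [0,0,0]
    - [0,0,0]
    - [0,0,0]
    - [0,0,0]
    - [0,0,0]
  travel:
    - [0,0,0]
    - [0,0,0]
    - [0,0,0]
    - [0,0,0]
    - [0,0,0]
  fingers: [0.2,0.25,0.3,0.35,0.4]

```text
clock: 11.78
position: [0.5855, 0.103, 0.0477]
tool_rot: [0.461, 0.537, 0.461, -0.536]
ft_force: [-1.4, -3.9, 2.2]
width: 0.0516
```

```bash
python3 - <<'E'
from h import *
goto(-.0773,-.0011,.047)
E
```

```text
local [-0.0769 -0.0007  0.0477] F [-1.4 -3.9  2.2] w 0.0516 t 11.78
travel [ 0.0007 -0.0004  0.0004] rot [ 0.0002 -0.0004 -0.0016] q [ 0.15  0.51  1.75 -0.    0.88  0.31]
```

Request:
carry_out:
  angular:
    - [0,0,0]
    - [0,0,0]
    - [0,0,0]
    - [0,0,0]
    - [0,0,0]
  travel:
    - [0,0,0]
    - [0,0,0]
    - [0,0,0]
    - [0,0,0]
    - [0,0,0]
  fingers: [0.44,0.48,0.52,0.56,0.6]

```text
clock: 12.2
position: [0.5855, 0.103, 0.0474]
tool_rot: [0.461, 0.537, 0.461, -0.536]
ft_force: [0.7, -3.3, 3.0]
width: 0.0345
```

Request:
carry_out:
  angular:
    - [0,0,0]
    - [0,0,0]
    - [0,0,0]
    - [0,0,0]
    - [0,0,0]
  travel:
    - [0,0,0]
    - [0,0,0]
    - [0,0,0]
    - [0,0,0]
    - [0,0,0]
  fingers: [0.63,0.65,0.67,0.69,0.72]

```text
clock: 12.62
position: [0.5863, 0.1029, 0.0476]
tool_rot: [0.461, 0.537, 0.46, -0.535]
ft_force: [3.2, -4.8, 2.9]
width: 0.0261
```

Request:
carry_out:
  angular:
    - [0,0,0]
    - [0,0,0]
    - [0,0,0]
    - [0,0,0]
    - [0,0,0]
  travel:
    - [0,0,0]
    - [0,0,0]
    - [0,0,0]
    - [0,0,0]
    - [0,0,0]
  fingers: [0.8,0.8,0.8,0.8,0.8]

```text
clock: 13.03
position: [0.5863, 0.1029, 0.0476]
tool_rot: [0.461, 0.537, 0.46, -0.535]
ft_force: [4.0, -3.6, 2.8]
width: 0.0261
```

```bash
python3 - <<'E'
from h import *
import pickle
goto(-.0773,-.0011,.047)
m=vision.camera_model("wrist"); im=vision.snapshot("wrist")
pickle.dump(m,open("pics/w6.pkl","wb"))
cv2.imwrite("pics/w6.png",cv2.resize(im[164:384,30:350],None,fx=2.5,fy=2.5,interpolation=cv2.INTER_CUBIC)[:,:,::-1])
E
```

```text
local [-0.076  -0.0006  0.0476] F [ 4.  -3.6  2.8] w 0.0261 t 13.03
travel [ 0.0006 -0.0013  0.0005] rot [-0.0002 -0.0008 -0.003 ] q [ 0.15  0.51  1.75 -0.    0.88  0.31]
```

View pics/w6.png

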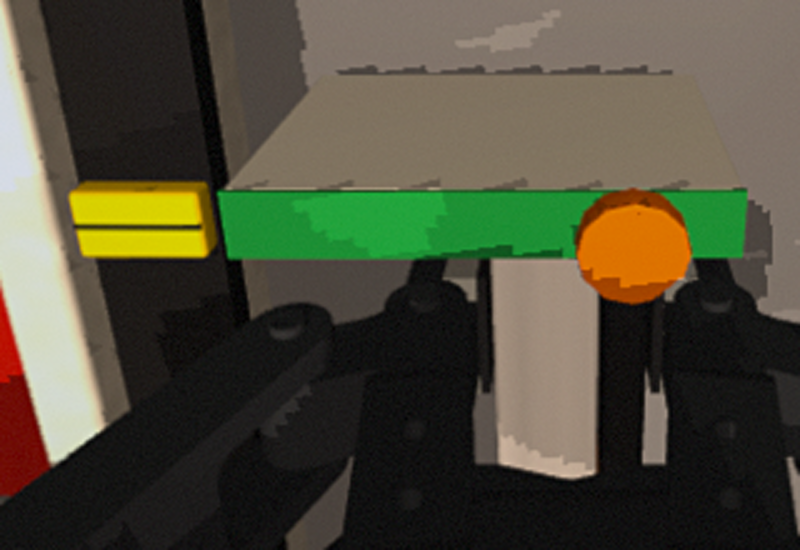

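The lever lies straight and parallel along the bar between the pads. The stripe (v 190–259) and mark line (v≈227) are level; I'll compute the offset.

```bash
python3 - <<'E'
from h import *
import pickle; m=pickle.load(open("pics/w6.pkl","rb"))
t,th=U();c,s=np.cos(th),np.sin(th)
f=lambda P:(np.array(P,float)+.5)/2.5-.5+np.array([30,164])
loc=lambda P:np.round((P[:,:2]-t)@np.array([[c,-s],[s,c]]),4)
print("stripe",loc(px2w(m,f([[219,191],[227,260],[747,190],[745,258]]),.086)),"mark line",loc(px2w(m,f([[75,226],[202,228]]),.086)))
print("mark edges",loc(px2w(m,f([[80,257],[209,258]]),.086)),loc(px2w(m,f([[72,194],[206,194.5]]),.086)))
E
```

```text
stripe [[-0.1319  0.0224]
 [-0.1324  0.0098]
 [-0.0487  0.0226]
 [-0.0482  0.0103]] mark line [[-0.1563  0.0159]
 [-0.1356  0.0157]]
mark edges [[-0.1566  0.0102]
 [-0.1353  0.0102]] [[-0.1556  0.0217]
 [-0.1341  0.0217]]
```

Request:
carry_out:
  angular:
    - [0,0,0]
    - [0,0,0]
    - [0,0,0]
    - [0,0,0]
    - [0,0,0]
  travel:
    - [0,0,0]
    - [0,0,0]
    - [0,0,0]
    - [0,0,0]
    - [0,0,0]
  fingers: [1,1,1,1,1]
  force: 50

```text
clock: 13.5
position: [0.5863, 0.1029, 0.0477]
tool_rot: [0.461, 0.537, 0.46, -0.535]
ft_force: [2.9, -3.7, 2.6]
width: 0.0257
```

```bash
python3 - <<'E'
from h import *
import pickle
goto(-.0773,-.0011,.047)
m=vision.camera_model("wrist"); im=vision.snapshot("wrist")
pickle.dump(m,open("pics/w7.pkl","wb"))
cv2.imwrite("pics/w7.png",cv2.resize(im[164:384,30:350],None,fx=2.5,fy=2.5,interpolation=cv2.INTER_CUBIC)[:,:,::-1])
E
```

```text
local [-0.0761 -0.0006  0.0477] F [ 2.9 -3.7  2.6] w 0.0257 t 13.5
travel [ 0.0007 -0.0012  0.0005] rot [-0.0004 -0.0009 -0.003 ] q [ 0.15  0.51  1.75 -0.    0.88  0.31]
```

View pics/w7.png

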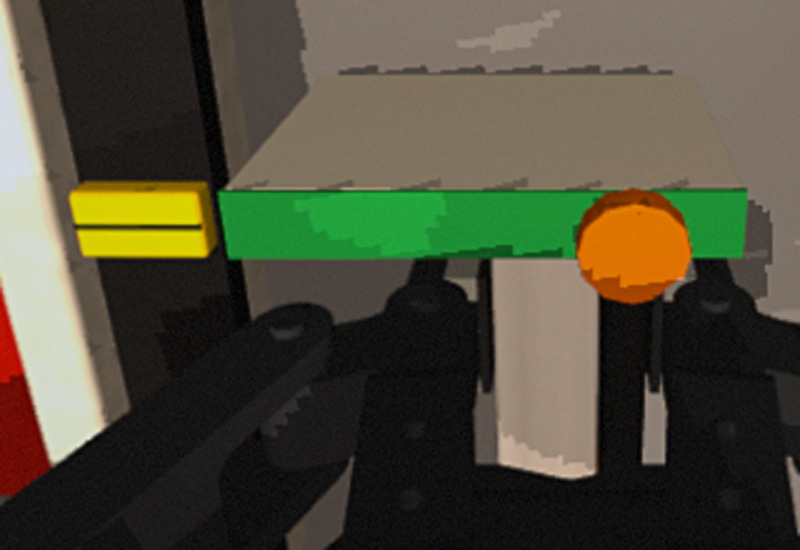

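Nothing has changed from the last picture: stripe v 190–259, mark line v≈227, lever flat. The hold is stable, so I'm handing in.

```bash
python3 -c "
from cell import hand_in
print(hand_in())"
```

```text
the job is handed in; nothing more can be done
None
```

I pulled the drawer out to its stop and pushed the leg out to the mark with the cam lever open. I held it there for about 1.3 s, then squeezed the lever shut. I handed the job in at about 13.5 s, with the bar and lever still gripped at 50 N.

- **Drawer:** it moved 0.160 m and the pull then met about 13 N, so it is at the stop. The clip's measured position stayed the same while the lever was shut, so the drawer was not pushed in.
- **Stripe at the mark:** the last measurement puts the stripe about 0.3 mm past the clip's line. A later picture at the final grip looked the same.
- **Lever:** it looks flat along the bar between the pads. The opening reads 25.7 mm against the nominal 27 mm. On the handle it also read low, 7–8 mm on the 10 mm bar.
- **Forces:** the highest wrist force I read was about 13 N. At the end it is about 4 N in y and 3 N in x, and the x part presses towards the drawer's stop.
- **Bottles and jar:** I kept clear of them, but I took no picture of them afterwards.

**What went wrong or disagreed:**
- The first grasp of the handle missed. The pictures put the fingertips about 5–9 mm short of the TCP when shut, not 22 mm ahead of it. I worked from the pictures after that.
- The overhead and wrist cameras disagreed by about 3–4 mm along the unit's x, so I took the leg and mark positions from the wrist camera alone.

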